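# Unlock the monopod, draw it out to its second stop and hold it up

### The job

The camera monopod on the desk is locked down for transport. Take the fork key from the tray, turn the lock screw on the monopod's foot anticlockwise with it until it stops, and stand the key upright in the tray again. Then squeeze the release button on the side of the monopod's head, pull the head straight up past its first stop to its second and last stop, and finish while still holding it up there, because it springs back if let go; leave the other things on the desk where they are.

Things in the scene. Friction and masses are not known exactly. Their poses are not given: they have to be found in the camera images.
- key: Loose fork key, standing upright in the tray at the start, 120 g, 115 mm tall. Origin: centre of its underside; z up the shank. From below: a steel fork 30 mm long (own x) and 36 mm wide (own y), whose slot runs right through along its own x, 10 mm wide and 13.5 mm deep, open below; a round boss up to 27 mm; a shank of 12 mm diameter; and from 70 to 115 mm a black flat grip, 28 mm along x and 14 mm thick along y. Grip it across the 14 mm (own y), about 93 mm above the origin.
- tray: Fixed square steel tray, outside 100 x 100 mm, 22 mm high, wall and floor 3 mm. Origin: centre of its underside. The key stands on its floor (3 mm above the origin) and is to stand there again.
- foot: The monopod: a fixed steel foot plate 100 mm (own x) by 180 mm (own y), 18 mm thick; origin: centre of its underside, z up. The upright telescopic mast stands 50 mm along its +y, the lock screw 50 mm along its -y. The mast's fixed outer tube and black collar (42 mm diameter) reach 105 mm above the desk. A steel bolt driven by the screw runs low between the two and pins the mast's lower section until the screw is turned at least about 0.8 rad.
- screw_tab (a point): Centre of the lock screw's flat steel head (38 mm diameter, 51 mm above the desk), at the root of its upright tab, which is 30 mm long (own x), 4 mm thick (own y) and 10 mm high. This point turns with the screw: the tab lies along its x axis. The key's slot goes over the tab, the key's underside then rests on the head; in the slot the key has about 0.2 rad of play before it drives the tab.
- lock_screw (a joint): Angle of the lock screw, rad: 0 locked, grows anticlockwise seen from above to its stop at 1.2 (unlocked). Starts between 0 and 0.15, stays where it is left, turns with 0.03 N m.
- head_grip (a point): Centre of the mast's head, at the height of the button, where to grip it: a black block 36 mm (own x) by 30 mm (own y) by 45 mm high, 146 mm above the desk at the start; the block's top is 22 mm higher and a rubber disc with a stud stands 9 mm above that; its underside is 18 mm above the collar. Moves with the head. The button is in the middle of its -x side, so squeezing the block along its own x presses the button.
- head_button (a joint): Travel of the steel release button (14 x 18 mm, stands 5 mm out of the head's -x side), m: 0 out, 0.005 flush with the block. Springs back; takes 2.5 to 6.5 N. While it is out the head is latched to the collar; it frees the head from about 0.004.
- mast_upper (a joint): How far the upper section (with the head) is drawn out of the lower one, m: 0 to 0.065. It comes out first, against a spring and weight of about 4 N; its end is the first stop.
- mast_lower (a joint): How far the lower section is drawn out of the outer tube, m: 0 to 0.065. It follows after the first stop, with a pull of about 8 to 10 N; its end is the second stop, where the head is 130 mm above its start. Both sections spring back down when let go.
- sample_jar: Bystander: white plastic sample jar with screw lid, 74 mm diameter, 87 mm high, loose; origin at the centre of its underside.
- dropper_bottle: Bystander: small dropper bottle, 28 mm diameter, 68 mm high, loose, standing on the robot's side, between the monopod and the tray; origin at the centre of its underside.

How it is judged (in metres and radians):
On the way, in this order (a step that is already met when the one before it is completed fails the run):
1. the lock screw is turned to at least 1.0 rad with the key, which the fingers hold over it (value of joint lock_screw above 1 rad and contact force between the fingers and key above 1 N and horizontal distance between key and screw_tab below 0.015 m and distance between key and screw_tab below 0.02 m), for 0.1 s.
2. the key stands upright in the tray, let go (x of key in the frame of tray between -0.045 and 0.045 m and y of key in the frame of tray between -0.045 and 0.045 m and z of key in the frame of tray below 0.03 m and angle between key's own z axis and vertical below 0.2 rad and contact force between the fingers and key below 0.1 N), for 0.2 s.
3. the release button is pressed by the fingers while the mast is still down (value of joint head_button above 0.0035 m and value of joint each of mast_upper, mast_lower below 0.01 m and contact force between the fingers and foot above 1 N), for 0.05 s.
At the end, for the whole second after the job is handed in: Both mast sections within 5 mm of their stops, held by the fingers on the head; lock screw at 1.0 rad or more; key upright (within 0.2 rad), let go, inside the tray within 45 mm of its centre each way; jar and dropper bottle within 30 mm of their starts (all of step 2 and value of joint each of mast_upper, mast_lower above 0.06 m and value of joint lock_screw above 1 rad and contact force between the fingers and foot above 1 N and distance between the grasp point and head_grip below 0.045 m and distance of each of sample_jar, dropper_bottle from where it was at the start of the episode below 0.03 m); the arm keeps its last pose, push and grip.
It fails at once if the sample jar is knocked away (30 mm) (distance of sample_jar from where it was at the start of the episode above 0.03 m).
It fails at once if the dropper bottle is knocked away (30 mm) (distance of dropper_bottle from where it was at the start of the episode above 0.03 m).
It also fails if it takes over 67 s, if anything falls off the work surface, if the arm or the gripper's body presses on something with over 40 N, if the wrist force passes 120 N, or if a joint passes its speed limit or range.

### The arm

A 7-joint arm with a two-finger parallel gripper is mounted at the origin on the work surface; the furniture and walls round the work are solid. World frame = base frame: x ahead of the robot, y to its left, z up, the work surface at z = 0. Lengths are in m, angles in degrees, forces in N, time in s.
With the tool pointing down it reaches from about 0.4 to 0.875 m from the base axis. Payload 19.3 kg.
Tool frame: the origin (TCP) lies at the very end of the fingers, on their centre line; the grasp point (between the pads) lies 19 mm behind it; x points along the fingers, z is the direction in which the jaws open and shut, and the axes are right-handed (so a half turn about x gives the same grasp; the last joint's range is limited). The gripper opens to 85 mm and grips with 20 to 120 N. Pads are 22 mm wide; open, the fingers measure 114 mm over their backs; the gripper's body (76 mm by 85 mm) begins 54 mm behind the grasp point. The pads swing forward as they close: fully open they stand 13 mm farther back than shut.
Start: joints at [-68.766, 29.874, -2.08, 91.645, 1.215, 58.505, -6.463], TCP at [0.267, 0.565, 0.231] pointing down, gripper open.
Joint ranges: [-166.77, 166.77], [-17.47, 122.26], [-85.68, 81.53], [9.62, 139.38], [-72.42, 252.41], [9.2, 110.78], [-144.41, 144.41]. Speed limits (degrees/s): [108.29, 108.29, 136.94, 136.94, 172.46, 172.46, 172.46].

### API

Orientations are given as [roll, pitch, yaw] about the fixed x, y, z axes, in that order (R = Rz(yaw) Ry(pitch) Rx(roll)).
In Python, from cell import observe, capture, camera_info, close_job gives the robot as it stands.
- The arm moves only by the tool jog_arm, never from a script. Its argument "commands" is a list of rows, each a list of 7 numbers: the closure, from -1 (fully open) to 1 (shut), then the shift along the world's x, y, z in mm, then the turn, a rotation vector about the world's x, y, z in degrees. In form: [[gripper, tx, ty, tz, rx, ry, rz], ...]. A call has 1 to 12 rows; each row shifts and turns the commanded pose from where the row before left it; what a row does not reach is not made up. A row lasts 1/10 s, in which the tool goes at most 50 mm and 8.59 degrees, less where a joint would pass 70% of its speed; a pose out of reach is approached as far as the arm can. A call with a gripper value outside its range is refused whole. The fingers move at their own pace and stop on an object; "force" is the grip in N (left out, the last holds). Time passes only in rows, so rows that do not move let the fingers close. It gives the time, the measured TCP pose, the force and the opening at its end, in the units of the state.
- observe(): the state, without advancing time (a new reading comes with each control period).
- capture(name): name is "side" or "top" or "wrist"; returns (picture, depth): 400x640x3 uint8, red, green, blue; 400x640 float32, m along the optical axis (not along the pixel's ray), 0 where there is no reading.
- camera_info(name): a dict with "fx", "fy", "cx", "cy" (pixels), "R" (3x3) and "t" (3): a world point X has camera coordinates R X + t; the wrist camera has in their place "T_tool_cam" (4x4, takes a point from camera to tool coordinates, whose origin is the TCP and whose axes are the tool frame's). Camera axes: x right, y down, z forward; pixel columns grow to the right and rows downward; lengths in m; the calibration is good to about 2 mm. A picture is of the moment at which its call begins: read the wrist's pose just before it. camera_info takes no time and is no camera call.
- close_job(): hands the job in, once; it reports no verdict.
The state is a dict: "t": time; "joint_positions": joint angles; "joint_velocities": joint speeds; "effort": joint torques, N m; "tool_pos": TCP position; "tcp_rot": TCP orientation; "wrist_force": force on the tool from outside, world axes, zero at the start; "torque": the same for the moment, N m; "gripper_width": finger opening in m.
Only numpy, scipy, OpenCV 4.12 (cv2) and the standard library are available. Lean on these libraries where they do the work, as an engineer would, in place of code of your own. Each camera call takes 0.05 s, during which the arm holds its last target. There are 200 camera calls.

## Working session

There is one attempt and no reset: what is moved stays moved. The work goes in short steps, Python scripts to look and compute and a tool call to move; the robot and the scene stay as the last step left them, time stands still between calls to the robot, and variables do not carry over. Pictures are saved under pics/ and viewed, about 8 in all and at most 12, crops included, and the job is handed in when it is done.

Besides the shell and the picture viewer there is one more tool, called after "Emit:" as name([rows], argument=value, ...), one row to a line, values as JSON. jog_arm: Moves the arm, as the interface text tells. Its arguments: {"type":"object","properties":{"commands":{"type":"array"},"force":{"type":"number"}},"required":["commands"]}

```bash
mkdir -p pics; ls; cat > h.py <<'E'
import numpy as np, cv2
from cell import observe, capture, camera_info, close_job
def cloud(name):
    """picture, depth, world point per pixel"""
    s=observe(); p,d=capture(name); c=camera_info(name)
    v,u=np.mgrid[:400,:640]
    X=np.stack([(u-c["cx"])/c["fx"]*d,(v-c["cy"])/c["fy"]*d,d],-1)
    if name=="wrist":
        from scipy.spatial.transform import Rotation as R
        T=c["T_tool_cam"]; T=np.array(T); X=X@T[:3,:3].T+T[:3,3]
        X=X@rot(s).T+np.array(s["tool_pos"])
    else: X=(X-np.array(c["t"]))@np.array(c["R"])
    X[d==0]=np.nan
    return p,d,X
def rot(s):
    from scipy.spatial.transform import Rotation as R
    return R.from_euler("xyz",s["tcp_rot"],degrees=True).as_matrix()
def save(n,p): cv2.imwrite("pics/"+n,p[:,:,::-1])
E
python3 - <<'E'
from h import *
print(observe())
a=[]
for n in("top","side"):
    p,d,X=cloud(n); save(n+"0.png",p); np.savez(n+"0.npz",p=p,d=d,X=X); a.append(p)
    c=camera_info(n);print(n,c,(d>0).mean())
save("both.png",np.vstack(a)[:, :])
E
```

```text
pics
{'t': 0.0, 'joint_positions': array([-68.76437761,  29.90735712,  -2.08182925,  91.67315948,
         1.21488321,  58.507348  ,  -6.46329935]), 'joint_velocities': array([-0.04636767, -0.07427681, -0.1338528 ,  0.02596241,  0.01324049,
        0.0218777 ,  0.00648127]), 'effort': array([-1.36187133e-03, -9.27071929e+01,  1.97976261e+00, -3.69931126e+01,
        1.78206910e-02,  8.42937094e-03, -7.00779850e-06]), 'tool_pos': array([0.26656568, 0.56491881, 0.23074912]), 'tcp_rot': array([-175.83376105,   89.93420393, -111.09198625]), 'wrist_force': array([-0.25914674, -0.19882336,  0.34142438]), 'torque': array([-0.00454039,  0.02084473,  0.03002497]), 'gripper_width': 0.08537788986774736}
top {'fx': 489.78025760244617, 'fy': 489.78025760244617, 'cx': 332.26700710919704, 'cy': 197.90980945139847, 'R': array([[-0.02577956, -0.99940067, -0.02310244],
       [-0.99346441,  0.02818328, -0.11060818],
       [ 0.11119299,  0.02010002, -0.99359555]]), 't': array([0.0330853 , 0.47776533, 1.07069181])} 0.9963359375
side {'fx': 428.5210814758715, 'fy': 428.5210814758715, 'cx': 316.1088069234978, 'cy': 198.18431027352884, 'R': array([[ 8.20409870e-01, -5.71775652e-01,  4.98815144e-04],
       [-3.51896889e-01, -5.05604980e-01, -7.87738652e-01],
       [ 4.50661985e-01,  6.46093034e-01, -6.16009389e-01]]), 't': array([-0.3906098 ,  0.24776154,  0.70747593])} 0.99603515625
```

View pics/top0.png

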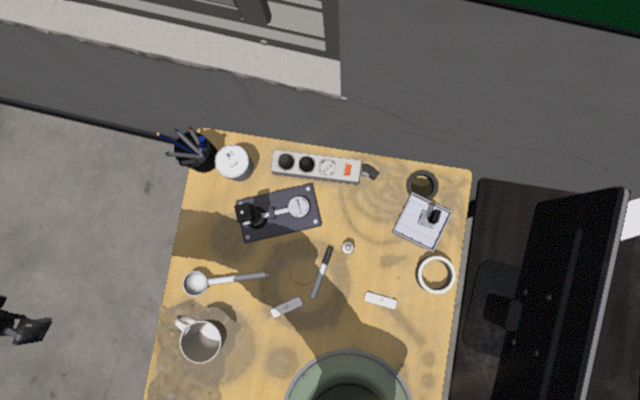

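View pics/side0.png

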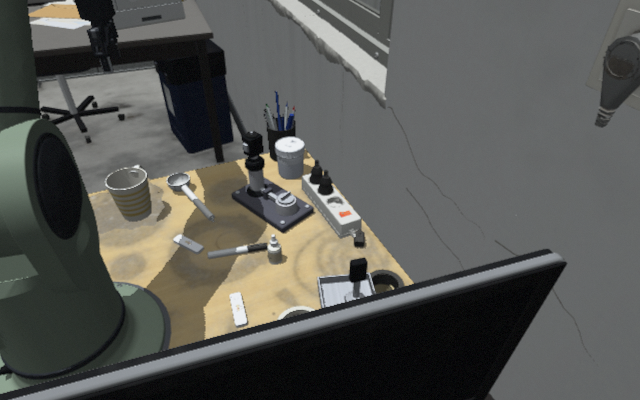

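Top view: the tray is at (422,220) with the key grip at (434,215). The monopod is at (278,213), with the mast near (252,213) and the screw near (299,207). The jar is at (233,162) and the bottle at (348,247). The side view shows the same layout, with the key upright at (357,270) and the monitor close by on the −y side.

```bash
python3 - <<'E'
from h import *
f=np.load("top0.npz");p,X=f["p"],f["X"]
def box(u0,u1,v0,v1): 
    m=np.zeros((400,640),bool);m[v0:v1,u0:u1]=1;return m
def st(n,m):
    P=X[m]
    if len(P)==0: print(n,0);return
    r=cv2.minAreaRect((P[:,:2]*1000).astype(np.float32)); print(n,len(P),"mean",P.mean(0).round(4),"rect",np.round(r[0],1),np.round(r[1],1),round(r[2],1),"z",np.nanpercentile(P[:,2],[2,50,98]).round(3))
z=X[:,:,2]
st("keygrip",box(415,445,195,235)&(z>.085)&(z<.14))
st("tray",box(385,460,185,255)&(z>.012)&(z<.03))
st("foot",box(228,326,178,246)&(z>.012)&(z<.024))
st("screwhead",box(280,318,190,225)&(z>.04)&(z<.075))
st("tab",box(280,318,190,225)&(z>.0555)&(z<.075))
st("head",box(230,275,190,240)&(z>.15)&(z<.18))
st("stud",box(230,275,190,240)&(z>.171))
st("jar",box(210,258,140,185)&(z>.07))
st("bottle",box(335,360,235,260)&(z>.03))
st("holder",box(405,442,165,195)&(z>.01))
st("pencup",box(155,217,125,175)&(z>.03))
st("strip",box(265,385,145,188)&(z>.01))
c=[cv2.resize(p[v0:v1,u0:u1],None,fx=5,fy=5,interpolation=2) for u0,u1,v0,v1 in((385,460,180,255),(250,325,175,250))]
save("crop1.png",np.hstack(c))
E
```

```text
keygrip 130 mean [ 0.4261 -0.1905  0.1128] rect [ 426.9 -192.3] [14. 28.] 71.2 z [0.086 0.117 0.121]
tray 461 mean [ 0.4224 -0.1828  0.0217] rect [ 421.2 -179.4] [100.5 100.1] 61.8 z [0.013 0.022 0.029]
foot 2378 mean [0.4501 0.1358 0.0187] rect [463.2 136.2] [145.1 208.6] 3.7 z [0.014 0.019 0.023]
screwhead 339 mean [0.4598 0.0941 0.0503] rect [463.   99.5] [54.7 44.4] 63.3 z [0.042 0.051 0.062]
tab 31 mean [0.4616 0.093  0.0603] rect [462.4  90.2] [17.3 29.4] 88.9 z [0.056 0.061 0.066]
head 329 mean [0.4388 0.1906 0.168 ] rect [438.3 192.3] [41.2 30.9] 10.9 z [0.152 0.169 0.177]
stud 109 mean [0.441  0.1922 0.1728] rect [440.1 192.2] [31.3 24.2] 14.5 z [0.171 0.172 0.178]
jar 989 mean [0.5586 0.2331 0.0864] rect [559.4 240.2] [89.3 72.6] 84.6 z [0.072 0.087 0.091]
bottle 124 mean [ 0.3678 -0.0107  0.0462] rect [368.1 -10.7] [24.2 26.3] 88.2 z [0.033 0.042 0.07 ]
holder 14 mean [ 0.4842 -0.1622  0.0217] rect [ 484.7 -163.4] [13.1  4.7] 88.1 z [0.013 0.022 0.025]
pencup 1330 mean [0.5857 0.3182 0.0875] rect [583.8 314.9] [80.5 96.8] 2.5 z [0.033 0.086 0.153]
strip 2463 mean [0.5462 0.0456 0.0417] rect [534.5  35.4] [242.1  78.8] 80.9 z [0.014 0.042 0.084]
```

View pics/crop1.png

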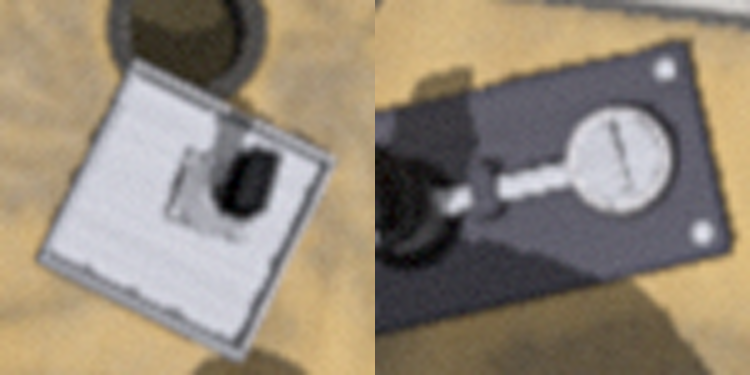

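The crop shows the tab lying almost along world x, tilted about 17° towards +y. The key stands right of the tray centre. Next I work out the tool axes and go above the key for a close look.

```bash
python3 - <<'E'
from h import *
R=rot(observe());print(R.round(3)); z=R[:,2];print("jaw yaw",np.degrees(np.arctan2(z[1],z[0])))
c=camera_info("wrist");print(np.round(c["T_tool_cam"],3),c["fx"])
E
```

```text
[[-0.    -0.904  0.427]
 [-0.001  0.427  0.904]
 [-1.    -0.    -0.001]]
jaw yaw 64.74309864631269
[[ 0.    -0.307  0.952 -0.144]
 [-0.001 -0.952 -0.307  0.078]
 [ 1.    -0.001 -0.001 -0.001]
 [ 0.     0.     0.     1.   ]] 350.1851068489184
```

Emit:
jog_arm([
  [-1, 30, -30, 20, 0, 0, 0],
  [-1, 30, -35, 20, 0, 0, 0],
  [-1, 25, -40, 10, 0, 0, 0],
  [-1, 20, -45, 0, 0, 0, 0],
  [-1, 20, -45, 0, 0, 0, 0],
  [-1, 10, -45, 0, 0, 0, 0],
  [-1, 10, -45, 0, 0, 0, 0],
  [-1, 0, -45, 0, 0, 0, 0],
  [-1, 0, -45, 0, 0, 0, 0],
])

```text
t: 1.0
tool_pos: [0.4113, 0.1884, 0.281]
tcp_rot: [148.5, 90.0, -146.8]
wrist_force: [1.2, 0.2, 0.3]
gripper_width: 0.0853
```

Emit:
jog_arm([
  [-1, 0, -38, 0, 0, 0, -8],
  [-1, 0, -38, 0, 0, 0, -8],
  [-1, 0, -38, 0, 0, 0, -8],
  [-1, 0, -38, 0, 0, 0, -8],
  [-1, 0, -38, 0, 0, 0, -8],
  [-1, 0, -38, 0, 0, 0, -8],
  [-1, 0, -38, 0, 0, 0, -8],
  [-1, 0, -38, 0, 0, 0, -8],
  [-1, 0, -38, 0, 0, 0, -8],
  [-1, 0, -30, 0, 0, 0, -8],
])

```text
t: 2.0
tool_pos: [0.411, -0.1836, 0.2813]
tcp_rot: [-41.2, 90.0, -56.8]
wrist_force: [0.6, 0.8, 0.3]
gripper_width: 0.0855
```

Emit:
jog_arm([
  [-1, 0, 0, 0, 0, 0, -8],
  [-1, 0, 0, 0, 0, 0, -8],
  [-1, 0, 0, 0, 0, 0, -8],
  [-1, 0, 0, 0, 0, 0, -8],
  [-1, 0, 0, 0, 0, 0, -8],
  [-1, 0, 0, 0, 0, 0, -8],
  [-1, 0, 0, 0, 0, 0, -8],
  [-1, 0, 0, 0, 0, 0, -8],
  [-1, 0, 0, 0, 0, 0, -8],
  [-1, 0, 0, 0, 0, 0, -8],
  [-1, 0, 0, 0, 0, 0, -6],
  [-1, 0, 0, 0, 0, 0, 0],
])

```text
t: 3.2
tool_pos: [0.4115, -0.1814, 0.2811]
tcp_rot: [-70.7, 90.0, -172.0]
wrist_force: [-0.2, 0.0, -0.9]
gripper_width: 0.0857
```

```bash
cat >> h.py <<'E'
def pose():
    s=observe(); R=rot(s); z=R[:,2]
    print("t",round(s["t"],2),"tcp",s["tool_pos"].round(4),"jaw yaw",np.degrees(np.arctan2(z[1],z[0])).round(2),"tilt",R[:,0].round(3),"F",s["wrist_force"].round(1),"M",s["torque"].round(2),"w",round(s["gripper_width"],4),"j",s["joint_positions"].round(0))
def rect(n,X,m):
    P=X[m]; r=cv2.minAreaRect((P[:,:2]*1000).astype(np.float32)); print(n,len(P),"mean",P.mean(0).round(4),"rect",np.round(r[0],1),np.round(r[1],1),round(r[2],1),"zmax",P[:,2].max().round(4))
E
python3 - <<'E'
from h import *
pose(); p,d,X=cloud("wrist"); save("w1.png",p); np.savez("w1.npz",p=p,X=X)
z=X[:,:,2]; near=np.hypot(X[:,:,0]-.427,X[:,:,1]+.192)<.04
rect("griptop",X,near&(z>.112)&(z<.125)); rect("fork",X,near&(z>.024)&(z<.031))
E
```

```text
t 3.2 tcp [ 0.4115 -0.1814  0.2811] jaw yaw -101.35 tilt [-0. -0. -1.] F [-0.2  0.  -0.9] M [ 0.01 -0.03  0.02] w 0.0857 j [-24.  14.  48. 115. -12.  56. -71.]
griptop 482 mean [ 0.4285 -0.1934  0.1184] rect [ 427.7 -193.2] [13.9 27.8] 70.1 zmax 0.1213
fork 362 mean [ 0.4328 -0.1931  0.0269] rect [ 435.8 -206.8] [55.7 53.4] 74.3 zmax 0.031
```

View pics/w1.png

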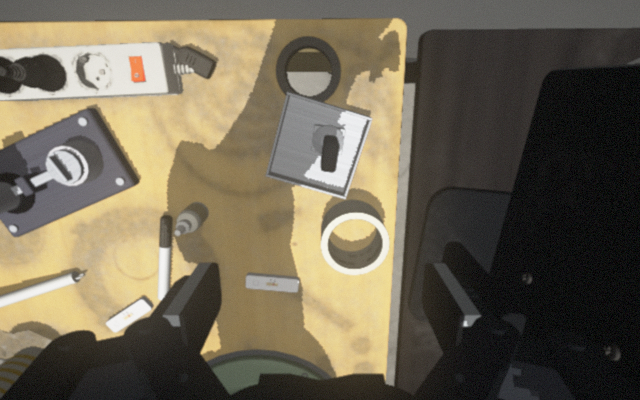

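The key grip is upright at pixel (330,152). Its top centre is (0.428, −0.193), with its thin axis along 70° (jaw yaw −110). I turn, move over it and descend.

Emit:
jog_arm([
  [-1, 8, -6, -20, 0, 0, -4],
  [-1, 8.4, -5.7, -30, 0, 0, -4.5],
  [-1, 0, 0, -40, 0, 0, 0],
  [-1, 0, 0, -35, 0, 0, 0],
  [-1, 0, 0, -30, 0, 0, 0],
  [-1, 0, 0, -20, 0, 0, 0],
  [-1, 0, 0, -15, 0, 0, 0],
  [-1, 0, 0, -14, 0, 0, 0],
  [-1, 0, 0, 0, 0, 0, 0],
  [-1, 0, 0, 0, 0, 0, 0],
])

```text
t: 4.25
tool_pos: [0.4278, -0.1934, 0.0774]
tcp_rot: [-116.5, 90.0, 133.9]
wrist_force: [0.3, 0.4, 0.3]
gripper_width: 0.0856
```

```bash
python3 -c "
from h import *
pose()"
```

```text
t 4.25 tcp [ 0.4278 -0.1934  0.0774] jaw yaw -109.67 tilt [-0.  0. -1.] F [0.3 0.4 0.3] M [-0.04  0.02 -0.02] w 0.0856 j [ -6.  35.  32. 123. -36.  31. -58.]
```

Emit:
jog_arm([
  [1, 0, 0, 0, 0, 0, 0],
  [1, 0, 0, 0, 0, 0, 0],
  [1, 0, 0, 0, 0, 0, 0],
  [1, 0, 0, 0, 0, 0, 0],
  [1, 0, 0, 0, 0, 0, 0],
  [1, 0, 0, 0, 0, 0, 0],
  [1, 0, 0, 0, 0, 0, 0],
  [1, 0, 0, 0, 0, 0, 0],
  [1, 0, 0, 0, 0, 0, 0],
], force=70)

```text
t: 5.15
tool_pos: [0.4281, -0.1933, 0.0774]
tcp_rot: [123.7, 90.0, 14.0]
wrist_force: [-0.0, 1.5, 5.7]
gripper_width: 0.0127
```

```bash
python3 -c "
from h import *
pose()"
```

```text
t 5.15 tcp [ 0.4281 -0.1933  0.0774] jaw yaw -109.76 tilt [ 0.  0. -1.] F [-0.   1.5  5.7] M [ 0.19  0.14 -0.02] w 0.0127 j [ -6.  35.  32. 123. -36.  31. -58.]
```

Emit:
jog_arm([
  [1, 0, 0, 15, 0, 0, 0],
  [1, 0, 0, 30, 0, 0, 0],
  [1, 0, 0, 40, 0, 0, 0],
  [1, 0, 0, 45, 0, 0, 6],
  [1, 0, 20, 40, 0, 0, 6],
  [1, 0, 35, 0, 0, 0, 6],
  [1, 0, 40, 0, 0, 0, 6],
  [1, 0, 40, 0, 0, 0, 6],
  [1, 0, 40, 0, 0, 0, 6],
  [1, 0, 38, 0, 0, 0, 0],
  [1, 0, 0, 0, 0, 0, 0],
  [1, 0, 0, 0, 0, 0, 0],
])

```text
t: 6.35
tool_pos: [0.4278, 0.0201, 0.2472]
tcp_rot: [-92.8, 90.0, -166.5]
wrist_force: [-0.1, -0.7, -0.8]
gripper_width: 0.0134
```

```bash
python3 - <<'E'
from h import *
pose(); p,d,X=cloud("wrist"); save("w2.png",p); np.savez("w2.npz",p=p,X=X)
z=X[:,:,2]; near=np.hypot(X[:,:,0]-.46,X[:,:,1]-.094)<.03
rect("screwhead",X,near&(z>.045)&(z<.056)); rect("tab",X,near&(z>.056)&(z<.068))
v,u=np.where(near&(z>.045)); print(u.min(),u.max(),v.min(),v.max())
c=p[max(v.min()-25,0):v.max()+25,max(u.min()-25,0):u.max()+25]
c=cv2.resize(c,None,fx=4,fy=4,interpolation=2)[:400]; 
save("w2b.png",np.hstack([cv2.resize(p,(480,300)),cv2.resize(c,(320,300))]))
E
```

```text
t 6.35 tcp [0.4278 0.0201 0.2472] jaw yaw -73.67 tilt [-0. -0. -1.] F [-0.1 -0.7 -0.8] M [-0.03  0.01  0.02] w 0.0134 j [-42.  13.  37. 120. -10.  51. -73.]
screwhead 1523 mean [0.4621 0.0936 0.0503] rect [461.2  94.4] [44.3 44.3] 80.3 zmax 0.0559
tab 174 mean [0.4616 0.0942 0.0613] rect [461.3  94.4] [29.5  4.3] 17.7 zmax 0.0637
233 280 89 136
```

View pics/w2b.png

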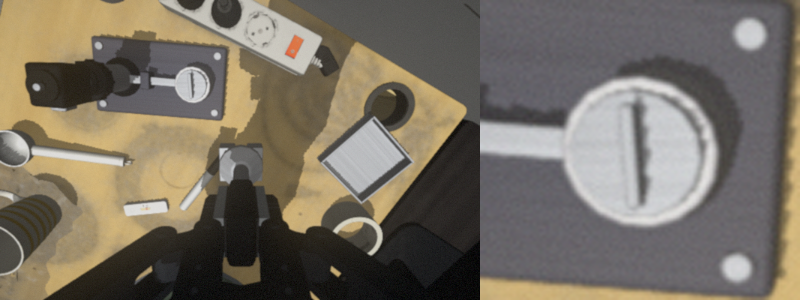

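The key is held at about (240,165) in the left panel, and the tab shows clearly in the crop. It is centred at (0.4613, 0.0943), angle 17.7°. Next I check how the fork sits in the hand.

```bash
python3 - <<'E'
from h import *
X=np.load("w2.npz")["X"]; z=X[:,:,2]
near=np.hypot(X[:,:,0]-.428,X[:,:,1]-.02)<.035
for a,b in((.15,.165),(.165,.178),(.178,.184),(.184,.192),(.192,.196),(.196,.2),(.2,.215),(.215,.235)):
    m=near&(z>a)&(z<b)
    if m.sum()>10: rect((a,b),X,m)
E
```

```text
(0.165, 0.178) 51 mean [0.4414 0.0228 0.1765] rect [441.3  23. ] [ 1.3 35.5] 15.0 zmax 0.178
(0.178, 0.184) 114 mean [0.4414 0.0232 0.181 ] rect [441.3  23.2] [ 1.3 35.7] 15.6 zmax 0.1839
(0.184, 0.192) 427 mean [0.4351 0.0215 0.188 ] rect [428.9  19.7] [32.7 36. ] 16.0 zmax 0.192
(0.192, 0.196) 718 mean [0.4331 0.0208 0.1944] rect [429.   19.7] [32.1 35.3] 16.3 zmax 0.196
(0.196, 0.2) 805 mean [0.4315 0.0206 0.1979] rect [429.1  20.1] [27.4 30.4] 13.3 zmax 0.2
(0.2, 0.215) 525 mean [0.4308 0.0201 0.2036] rect [429.9  19.4] [18.2 21.2] 16.8 zmax 0.2149
(0.215, 0.235) 192 mean [0.432  0.0204 0.2214] rect [431.   19.9] [ 4.8 11.4] 13.8 zmax 0.2294
```

Emit:
jog_arm([
  [1, 17, 37, 0, 0, 0, 1],
  [1, 16.8, 37.5, 0, 0, 0, 1],
  [1, 0, 0, -30, 0, 0, 0],
  [1, 0, 0, -35, 0, 0, 0],
  [1, 0, 0, -25, 0, 0, 0],
  [1, 0, 0, -8, 0, 0, 0],
  [1, 0, 0, -8, 0, 0, 0],
  [1, 0, 0, -7, 0, 0, 0],
  [1, 0, 0, -5, 0, 0, 0],
  [1, 0, 0, -2, 0, 0, 0],
  [1, 0, 0, 0, 0, 0, 0],
])

```text
t: 7.5
tool_pos: [0.4619, 0.0942, 0.1274]
tcp_rot: [105.7, 90.0, 34.0]
wrist_force: [0.0, -0.9, -1.3]
gripper_width: 0.0131
```

```bash
python3 - <<'E'
from h import *
pose()
E
```

```text
t 7.5 tcp [0.4619 0.0942 0.1274] jaw yaw -71.76 tilt [ 0.  0. -1.] F [ 0.  -0.9 -1.3] M [-0.02  0.02 -0.04] w 0.0131 j [-40.  28.  28. 121. -22.  36. -69.]
```

The key is seated over the tab with no contact force (underside about 53 mm, tab top 61 mm). Turning anticlockwise.

Emit:
jog_arm([
  [1, 0, 0, -1, 0, 0, 6],
  [1, 0, 0, 0, 0, 0, 6],
  [1, 0, 0, 0, 0, 0, 6],
  [1, 0, 0, 0, 0, 0, 6],
  [1, 0, 0, 0, 0, 0, 6],
  [1, 0, 0, 0, 0, 0, 6],
  [1, 0, 0, 0, 0, 0, 6],
  [1, 0, 0, 0, 0, 0, 6],
  [1, 0, 0, 0, 0, 0, 6],
  [1, 0, 0, 0, 0, 0, 6],
  [1, 0, 0, 0, 0, 0, 4],
  [1, 0, 0, 0, 0, 0, 0],
])

```text
t: 8.7
tool_pos: [0.4617, 0.0943, 0.1266]
tcp_rot: [89.0, 90.0, 81.3]
wrist_force: [-1.6, 0.3, -0.5]
gripper_width: 0.0133
```

```bash
python3 - <<'E'
from h import *
pose()
E
```

```text
t 8.7 tcp [0.4617 0.0943 0.1266] jaw yaw -7.69 tilt [ 0.  0. -1.] F [-1.6  0.3 -0.5] M [ 0.33  0.49 -0.01] w 0.0133 j [-26.  26.   9. 120.  -7.  35. -19.]
```

Emit:
jog_arm([
  [1, 0, 0, 0, 0, 0, 3],
  [1, 0, 0, 0, 0, 0, 3],
  [1, 0, 0, 0, 0, 0, 2],
  [1, 0, 0, 0, 0, 0, 0],
])

```text
t: 9.1
tool_pos: [0.4617, 0.0942, 0.1263]
tcp_rot: [45.8, 90.0, 46.0]
wrist_force: [-0.5, 0.7, -0.7]
gripper_width: 0.0133
```

```bash
python3 - <<'E'
from h import *
pose()
E
```

```text
t 9.1 tcp [0.4617 0.0942 0.1263] jaw yaw 0.2 tilt [ 0.  0. -1.] F [-0.5  0.7 -0.7] M [0.26 0.58 0.  ] w 0.0133 j [-24.  26.   7. 120.  -6.  35. -13.]
```

Emit:
jog_arm([
  [1, 0, 0, 0, 0, 0, 2],
  [1, 0, 0, 0, 0, 0, 2],
  [1, 0, 0, 0, 0, 0, 2],
  [1, 0, 0, 0, 0, 0, 0],
])

```text
t: 9.5
tool_pos: [0.4613, 0.0943, 0.1262]
tcp_rot: [163.7, 90.0, 170.1]
wrist_force: [-5.5, 3.1, 1.1]
gripper_width: 0.013
```

```bash
python3 - <<'E'
from h import *
pose()
E
```

```text
t 9.5 tcp [0.4613 0.0943 0.1262] jaw yaw 6.36 tilt [-0.001  0.    -1.   ] F [-5.5  3.1  1.1] M [ 0.81  1.52 -0.41] w 0.013 j [-23.  26.   6. 120.  -4.  35.  -8.]
```

The stop is reached: Mz jumped to −0.41 N m. I back off into the play, lift and check the tab.

Emit:
jog_arm([
  [1, 0, 0, 0, 0, 0, -5],
  [1, 0, 0, 0, 0, 0, -6],
  [1, 0, 0, 5, 0, 0, 0],
  [1, 0, 0, 10, 0, 0, 0],
  [1, 0, 0, 25, 0, 0, 0],
  [1, 0, 0, 40, 0, 0, 0],
  [1, 0, 0, 40, 0, 0, -8],
  [1, -5, -20, 0, 0, 0, -8],
  [1, -5, -35, 0, 0, 0, -8],
  [1, -5, -40, 0, 0, 0, -8],
  [1, -5, -40, 0, 0, 0, -8],
  [1, 0, 0, 0, 0, 0, -8],
])

```text
t: 10.7
tool_pos: [0.441, -0.0455, 0.2474]
tcp_rot: [22.2, 89.9, -31.0]
wrist_force: [-0.8, 2.2, -0.9]
gripper_width: 0.0132
```

```bash
python3 - <<'E'
from h import *
pose(); p,d,X=cloud("wrist"); save("w3.png",p); np.savez("w3.npz",p=p,X=X)
z=X[:,:,2]; near=np.hypot(X[:,:,0]-.46,X[:,:,1]-.094)<.03
m=near&(z>.056)&(z<.068)
if m.sum()>5: rect("tab",X,m)
pt,dt,X=cloud("top"); save("top1.png",pt); z=X[:,:,2]
near=np.hypot(X[:,:,0]-.461,X[:,:,1]-.094)<.03
m=near&(z>.056)&(z<.068)
if m.sum()>5: rect("tab top",X,m)
m=(X[:,:,0]>.45)&(X[:,:,0]<.53)&(X[:,:,1]>-.22)&(X[:,:,1]<-.12)&(z>.03); print("high near tray",m.sum(), X[m][:5])
E
```

```text
t 10.7 tcp [ 0.441  -0.0455  0.2474] jaw yaw -53.24 tilt [ 0.001 -0.001 -1.   ] F [-0.8  2.2 -0.9] M [ 0.1  -0.05 -0.04] w 0.0132 j [-23.  13.  25. 118.  -7.  51. -47.]
tab 208 mean [0.4614 0.0942 0.0612] rect [461.1  94.1] [29.3  4.3] 80.5 zmax 0.0641
tab top 30 mean [0.4607 0.0952 0.0614] rect [461.5  95.3] [18.8 26.6] 18.5 zmax 0.0654
high near tray 0 []
```

The tab now lies at 80.5°, up 62.8°, which puts the screw at about 1.19 rad. Returning the key to the tray centre.

Emit:
jog_arm([
  [1, -5, -20, 0, 0, 0, -8],
  [1, -5, -30, 0, 0, 0, -8],
  [1, -5, -30, 0, 0, 0, -8],
  [1, -5, -30, 0, 0, 0, -8],
  [1, 0, -23.5, 0, 0, 0, -8],
  [1, 0, 0, -30, 0, 0, -8],
  [1, 0, 0, -40, 0, 0, -8],
  [1, 0, 0, -40, 0, 0, 0],
  [1, 0, 0, -30, 0, 0, 0],
  [1, 0, 0, -18, 0, 0, 0],
  [1, 0, 0, -8, 0, 0, 0],
  [1, 0, 0, -3, 0, 0, 0],
])

```text
t: 12.0
tool_pos: [0.4222, -0.1738, 0.0772]
tcp_rot: [-165.6, 89.9, 85.9]
wrist_force: [-5.5, 7.2, 58.7]
gripper_width: 0.0133
```

Emit:
jog_arm([
  [1, 0, 0, 0, 0, 0, 0],
  [1, 0, 0, -1, 0, 0, 0],
  [1, 0, 0, 0, 0, 0, 0],
])

```text
t: 12.3
tool_pos: [0.4227, -0.1741, 0.0773]
tcp_rot: [114.5, 89.9, 5.9]
wrist_force: [-1.4, 1.5, 12.3]
gripper_width: 0.0133
```

```bash
python3 - <<'E'
from h import *
pose()
E
```

```text
t 12.3 tcp [ 0.4227 -0.1741  0.0773] jaw yaw -108.64 tilt [ 0.002  0.    -1.   ] F [-1.4  1.5 12.3] M [0.3  0.27 0.03] w 0.0133 j [ -5.  33.  26. 124. -30.  29. -64.]
```

Emit:
jog_arm([
  [0.5, 0, 0, 0, 0, 0, 0],
  [0, 0, 0, 0, 0, 0, 0],
  [-1, 0, 0, 0, 0, 0, 0],
  [-1, 0, 0, 0, 0, 0, 0],
  [-1, 0, 0, 0, 0, 0, 0],
  [-1, 0, 0, 0, 0, 0, 0],
  [-1, 0, 0, 0, 0, 0, 0],
  [-1, 0, 0, 0, 0, 0, 0],
  [-1, 0, 0, 20, 0, 0, 0],
  [-1, 0, 0, 40, 0, 0, 0],
  [-1, 0, 0, 45, 0, 0, 0],
  [-1, 0, 0, 45, 0, 0, 0],
])

```text
t: 13.5
tool_pos: [0.4211, -0.1745, 0.2277]
tcp_rot: [-59.7, 89.9, -168.5]
wrist_force: [0.5, 1.3, 0.2]
gripper_width: 0.0854
```

```bash
python3 - <<'E'
from h import *
pose(); p,d,X=cloud("wrist"); save("w4.png",p); np.savez("w4.npz",p=p,X=X); z=X[:,:,2]
near=np.hypot(X[:,:,0]-.423,X[:,:,1]+.174)<.035
rect("griptop",X,near&(z>.112)&(z<.13)); rect("fork",X,near&(z>.024)&(z<.031))
m=near&(z>.073)&(z<.11); rect("gripside",X,m)
E
```

```text
t 13.5 tcp [ 0.4211 -0.1745  0.2277] jaw yaw -108.79 tilt [-0.001 -0.    -1.   ] F [0.5 1.3 0.2] M [ 0.05 -0.03 -0.  ] w 0.0854 j [-17.  18.  41. 118. -16.  49. -77.]
griptop 664 mean [ 0.4234 -0.175   0.1183] rect [ 422.5 -174.8] [13.9 27.7] 70.8 zmax 0.121
fork 497 mean [ 0.4265 -0.1764  0.0272] rect [ 424.4 -175. ] [34.6 31.3] 74.3 zmax 0.031
gripside 148 mean [ 0.4351 -0.179   0.0945] rect [ 434.4 -178.6] [13.7  3.1] 72.1 zmax 0.1096
```

View pics/w4.png

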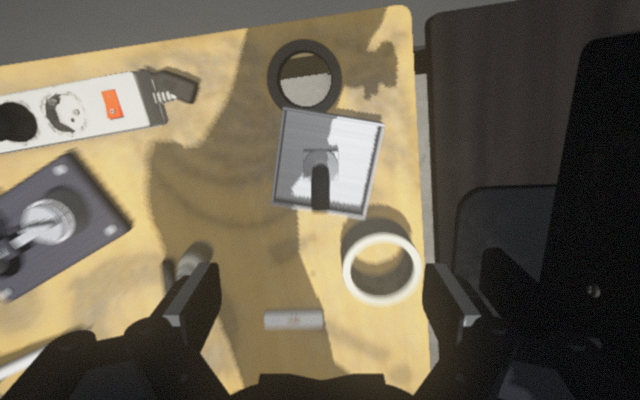

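The key stands upright and free in the tray at about (320,180). Next I go above the mast head with the jaws along its x (yaw about 12°).

Emit:
jog_arm([
  [-1, 0, 20, 20, 0, 0, 8],
  [-1, 2, 35, 20, 0, 0, 8],
  [-1, 2, 38, 0, 0, 0, 8],
  [-1, 2, 40, 0, 0, 0, 8],
  [-1, 2, 40, 0, 0, 0, 8],
  [-1, 2, 40, 0, 0, 0, 8],
  [-1, 2, 40, 0, 0, 0, 8],
  [-1, 2, 40, 0, 0, 0, 8],
  [-1, 2, 40, 0, 0, 0, 8],
  [-1, 2, 34, 0, 0, 0, 8],
  [-1, 2, 0, 0, 0, 0, 8],
  [-1, 0, 0, 0, 0, 0, 8],
])

```text
t: 14.75
tool_pos: [0.4416, 0.1936, 0.2658]
tcp_rot: [-131.9, 90.0, -144.2]
wrist_force: [-0.8, -0.8, 0.0]
gripper_width: 0.0853
```

Emit:
jog_arm([
  [-1, 0, 0, 0, 0, 0, 8],
  [-1, 0, 0, 0, 0, 0, 8],
  [-1, 0, 0, 0, 0, 0, 8],
  [-1, 0, 0, 0, 0, 0, 0],
])

```text
t: 15.15
tool_pos: [0.4417, 0.1926, 0.2661]
tcp_rot: [149.6, 90.0, 160.9]
wrist_force: [0.7, 1.0, -0.1]
gripper_width: 0.0855
```

```bash
python3 - <<'E'
from h import *
pose(); p,d,X=cloud("wrist"); save("w5.png",p); np.savez("w5.npz",p=p,X=X); z=X[:,:,2]
near=np.hypot(X[:,:,0]-.4414,X[:,:,1]-.1923)<.035
rect("headtop",X,near&(z>.160)&(z<.170)); rect("disc",X,near&(z>.1705)&(z<.175)); rect("stud",X,near&(z>.175)&(z<.19))
rect("side",X,near&(z>.13)&(z<.158))
E
```

```text
t 15.15 tcp [0.4417 0.1926 0.2661] jaw yaw 11.39 tilt [-0.  0. -1.] F [ 0.7  1.  -0.1] M [-0.01  0.03 -0.06] w 0.0855 j [-38.  15.  10. 111.  -3.  55. -16.]
headtop 988 mean [0.44   0.1966 0.1678] rect [440.8 193.1] [36.  30.1] 10.8 zmax 0.17
disc 932 mean [0.4408 0.1931 0.1719] rect [440.9 192.8] [25.7 25.8] 89.5 zmax 0.1749
stud 59 mean [0.4408 0.1933 0.1776] rect [441.  193.1] [4.9 5.3] 11.2 zmax 0.1793
side 484 mean [0.4339 0.2035 0.1469] rect [433.5 201.6] [44.2 17.5] 36.8 zmax 0.158
```

View pics/w5.png

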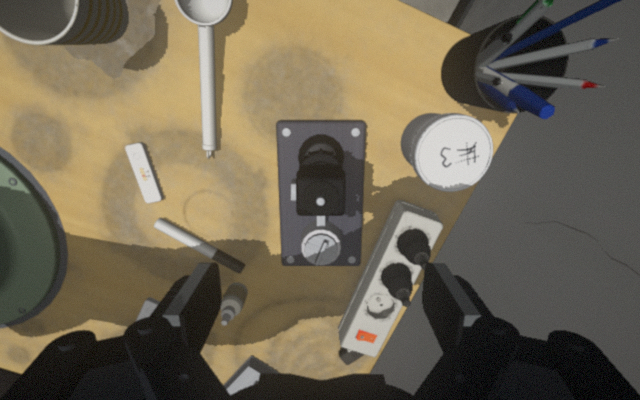

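The head is centred under the tool at (0.441, 0.193), yaw 11°, with the button on the robot's side at pixel (294,190). Descending and gripping.

Emit:
jog_arm([
  [-1, -0.7, 0.4, -30, 0, 0, 0],
  [-1, 0, 0, -35, 0, 0, 0],
  [-1, 0, 0, -30, 0, 0, 0],
  [-1, 0, 0, -24, 0, 0, 0],
  [-1, 0, 0, -14, 0, 0, 0],
  [-1, 0, 0, -6, 0, 0, 0],
  [-1, 0, 0, 0, 0, 0, 0],
])

```text
t: 15.9
tool_pos: [0.4408, 0.193, 0.1268]
tcp_rot: [-151.3, 89.9, -140.2]
wrist_force: [-0.3, 0.1, 0.0]
gripper_width: 0.0852
```

Emit:
jog_arm([
  [1, 0, 0, 0, 0, 0, 0],
  [1, 0, 0, 0, 0, 0, 0],
  [1, 0, 0, 0, 0, 0, 0],
  [1, 0, 0, 0, 0, 0, 0],
  [1, 0, 0, 0, 0, 0, 0],
  [1, 0, 0, 0, 0, 0, 0],
  [1, 0, 0, 0, 0, 0, 0],
  [1, 0, 0, 0, 0, 0, 0],
], force=80)

```text
t: 16.7
tool_pos: [0.4409, 0.1932, 0.1278]
tcp_rot: [85.5, 90.0, 96.7]
wrist_force: [-4.8, -0.0, 9.9]
gripper_width: 0.0354
```

```bash
python3 - <<'E'
from h import *
pose()
E
```

```text
t 16.7 tcp [0.4409 0.1932 0.1278] jaw yaw 11.23 tilt [-0.  0. -1.] F [-4.8 -0.   9.9] M [-0.27  1.09  0.1 ] w 0.0354 j [-37.  26.   8. 119.  -6.  36. -14.]
```

The opening is 35.4 mm, so the button is flush. Pulling up to the first stop.

Emit:
jog_arm([
  [1, 0, 0, 5, 0, 0, 0],
  [1, 0, 0, 10, 0, 0, 0],
  [1, 0, 0, 10, 0, 0, 0],
  [1, 0, 0, 10, 0, 0, 0],
  [1, 0, 0, 10, 0, 0, 0],
  [1, 0, 0, 10, 0, 0, 0],
  [1, 0, 0, 5, 0, 0, 0],
  [1, 0, 0, 0, 0, 0, 0],
])

```text
t: 17.5
tool_pos: [0.4409, 0.1931, 0.1878]
tcp_rot: [44.6, 90.0, 55.8]
wrist_force: [-2.9, 0.0, -4.6]
gripper_width: 0.0354
```

```bash
python3 - <<'E'
from h import *
pose()
E
```

```text
t 17.5 tcp [0.4409 0.1931 0.1878] jaw yaw 11.24 tilt [ 0.  0. -1.] F [-2.9  0.  -4.6] M [0.03 0.55 0.03] w 0.0354 j [-38.  21.   9. 116.  -4.  44. -15.]
```

Emit:
jog_arm([
  [1, 0, 0, 5, 0, 0, 0],
  [1, 0, 0, 8, 0, 0, 0],
  [1, 0, 0, 10, 0, 0, 0],
  [1, 0, 0, 10, 0, 0, 0],
  [1, 0, 0, 10, 0, 0, 0],
  [1, 0, 0, 10, 0, 0, 0],
  [1, 0, 0, 6, 0, 0, 0],
  [1, 0, 0, 4, 0, 0, 0],
  [1, 0, 0, 3, 0, 0, 0],
  [1, 0, 0, 1, 0, 0, 0],
  [1, 0, 0, 0, 0, 0, 0],
])

```text
t: 18.6
tool_pos: [0.441, 0.1931, 0.2541]
tcp_rot: [-163.1, 90.0, -151.8]
wrist_force: [-1.7, 0.6, -8.9]
gripper_width: 0.0354
```

```bash
python3 - <<'E'
from h import *
pose()
E
```

```text
t 18.6 tcp [0.441  0.1931 0.2541] jaw yaw 11.24 tilt [-0. -0. -1.] F [-1.7  0.6 -8.9] M [0.18 0.52 0.06] w 0.0354 j [-39.  15.  10. 112.  -3.  53. -16.]
```

Emit:
jog_arm([
  [1, 0, 0, 2, 0, 0, 0],
  [1, 0, 0, 1, 0, 0, 0],
  [1, 0, 0, 1, 0, 0, 0],
  [1, 0, 0, 0, 0, 0, 0],
])

```text
t: 19.0
tool_pos: [0.441, 0.1931, 0.2581]
tcp_rot: [-152.4, 90.0, -141.1]
wrist_force: [-1.9, 1.0, -11.3]
gripper_width: 0.0352
```

```bash
python3 - <<'E'
from h import *
pose()
E
```

```text
t 19.0 tcp [0.441  0.1931 0.2581] jaw yaw 11.24 tilt [-0. -0. -1.] F [ -1.9   1.  -11.3] M [0.2  0.51 0.08] w 0.0352 j [-39.  15.  10. 111.  -3.  54. -16.]
```

Emit:
jog_arm([
  [1, 0, 0, 1, 0, 0, 0],
  [1, 0, 0, 0.5, 0, 0, 0],
  [1, 0, 0, 0, 0, 0, 0],
  [1, 0, 0, 0, 0, 0, 0],
])

```text
t: 19.4
tool_pos: [0.4407, 0.1929, 0.2584]
tcp_rot: [-150.7, 89.9, -139.4]
wrist_force: [4.4, 3.7, -36.0]
gripper_width: 0.0352
```

```bash
python3 - <<'E'
from h import *
pose(); p,d,X=cloud("top"); save("top2.png",p); z=X[:,:,2]
def box(u0,u1,v0,v1):
    m=np.zeros((400,640),bool);m[v0:v1,u0:u1]=1;return m
def at(n,x,y,r,a,b):
    m=(np.hypot(X[:,:,0]-x,X[:,:,1]-y)<r)&(z>a)&(z<b)
    if m.sum()>5: rect(n,X,m)
    else: print(n,m.sum())
at("jar",.559,.235,.06,.08,.095); at("bottle",.368,-.011,.03,.03,.08); at("key",.423,-.175,.04,.11,.13); at("tab",.461,.094,.03,.0555,.07)
pose()
E
```

```text
t 19.4 tcp [0.4407 0.1929 0.2584] jaw yaw 11.25 tilt [-0.001 -0.001 -1.   ] F [  4.4   3.7 -36. ] M [ 0.93 -1.21  0.05] w 0.0352 j [-39.  15.  10. 111.  -3.  54. -16.]
jar 723 mean [0.561  0.2258 0.0873] rect [562.8 223.8] [72.7 53.3] 23.9 zmax 0.0936
bottle 124 mean [ 0.368  -0.0106  0.0463] rect [368.2 -10.7] [24.1 26.4] 88.4 zmax 0.0726
key 99 mean [ 0.4214 -0.1732  0.118 ] rect [ 421.8 -173.8] [13.8 27.8] 70.9 zmax 0.1235
tab 37 mean [0.4591 0.096  0.0609] rect [456.1  95.5] [18.5 29.3] 7.1 zmax 0.0643
t 19.45 tcp [0.4407 0.1929 0.2584] jaw yaw 11.25 tilt [-0.001 -0.001 -1.   ] F [  2.6   3.3 -35.9] M [ 0.97 -1.24 -0.02] w 0.0351 j [-39.  15.  10. 111.  -3.  54. -16.]
```

View pics/top2.png

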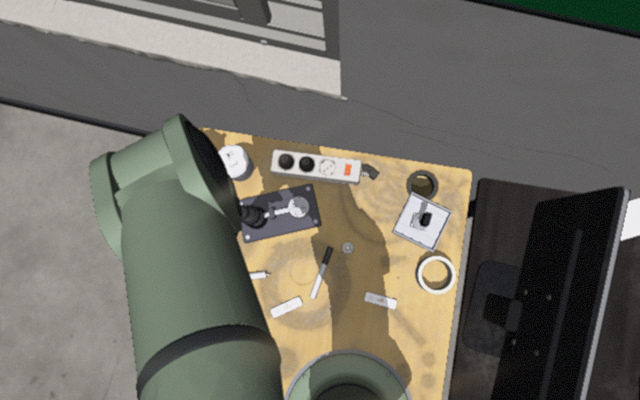

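The force jumped to −36 N after a 130.6 mm rise, so the last stop is reached. The picture shows the key in the tray at (424,220), with the jar (235,162) and bottle (348,247) in place. I ease the pull slightly to avoid slip.

Emit:
jog_arm([
  [1, 0, 0, -0.5, 0, 0, 0],
  [1, 0, 0, 0, 0, 0, 0],
  [1, 0, 0, 0, 0, 0, 0],
])

```text
t: 19.75
tool_pos: [0.4408, 0.193, 0.2583]
tcp_rot: [-149.0, 89.9, -137.8]
wrist_force: [2.0, 2.6, -27.1]
gripper_width: 0.0353
```

```bash
python3 - <<'E'
from h import *
pose(); print(close_job())
E
```

```text
t 19.75 tcp [0.4408 0.193  0.2583] jaw yaw 11.25 tilt [-0.001 -0.001 -1.   ] F [  2.    2.6 -27.1] M [ 0.71 -0.7   0.06] w 0.0353 j [-39.  15.  10. 111.  -3.  54. -16.]
the job is handed in; nothing more can be done
None
```

The whole task was carried out and handed in at t ≈ 19.8 s, with the gripper still holding the head at its last stop. No verdict was reported.

- **Lock screw:** I turned it anticlockwise with the fork key until the torque jumped at the stop. From a close look the tab turned by 62.8°, which puts the screw at about 1.19 rad.
- **Key:** It stands upright and released in the tray, about 5 mm from the centre.
- **Button and mast:** I squeezed the head along its own x, and the jaw opening of about 35 mm shows the button flush. The head then rose about 130.5 mm. The pull went from about 11 N to 36 N at the end, so I took it as the second stop and eased it to about 27 N for the hold.
- **Other things:** The bottle has not moved in the last top view. The jar looks unmoved too, but the arm partly hid it, so its measured rectangle differs from the first one. The tab's angle could not be read reliably in that last view either; the 62.8° comes from the earlier close look.
- **Disagreement:** When I set the key down, the wrist force briefly read 59 N and the key landed about 5 mm off in y. The close look afterwards showed it upright.

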